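# Walk a heavy tube block round until it sits flat on the warming plate's stop fence

## Robot

A 6-joint arm with a two-finger parallel gripper is mounted at the origin on the work surface. World frame = base frame: x ahead of the robot, y to its left, z up, the work surface at z = 0. Lengths are in m, angles in rad, forces in N, time in s.
With the tool pointing down it reaches from about 0.375 to 0.9 m from the base axis. Payload 3.1 kg.
Tool frame: the origin (TCP) lies between the finger pads; the fingertips stand 22 mm ahead of it and the grasp point (between the pads) lies 3 mm ahead of it; z points along the fingers, y is the direction in which the jaws open and shut (so a half turn about z gives the same grasp; the last joint's range is limited). The gripper opens to 87 mm and grips with 3 to 60 N. Pads are 19 mm wide; open, the fingers measure 117 mm over their backs; the gripper's body (75 mm by 190 mm) begins 51 mm behind the grasp point.
Start: joints at [0.945, 0.527, 1.433, -0, 1.181, -0.178], TCP at [0.271, 0.563, 0.245] pointing down, gripper open.
Joint ranges: [-3.08, 3.08], [-0.75, 2.2], [0.22, 2.44], [-1.43, 4.57], [0, 2.65], [-2.85, 2.85]. Speed limits (rad/s): [2.79, 2.79, 3.14, 3.14, 3.14, 3.14].

## Interface

Orientations are given as a unit quaternion [x, y, z, w].
In Python, from rig import get_obs, camera, get_calibration, hand_in, search_frame gives the robot as it stands.
- The arm moves only by the shell command python3 -m jog 'ROWS' [FORCE]. ROWS is JSON, a list of rows, each an object with "grip": the closure in counts, from 0 (fully open) to 255 (shut); "travel": the shift along the world's x, y, z in cm, a list of three; "twist": the turn about the world's z in degrees. A call has 1 to 8 rows; each row shifts and turns the commanded pose from where the row before left it; what a row does not reach is not made up. A row lasts 1/10 s, in which the tool goes at most 50 mm and 8.59 degrees, less where a joint would pass 70% of its speed; a pose out of reach is approached as far as the arm can. A call is refused whole if a number of a shift passes 5 or a number of a turn 8.59, either way. A call with a gripper value outside its range is refused whole. The fingers move at their own pace and stop on an object; FORCE is the grip in N (left out, the last holds). Time passes only in rows, so rows that do not move let the fingers close. It gives the time, the measured TCP pose, the force and the opening at its end, in the units of the state.
- get_obs(): the state, without advancing time (a new reading comes with each control period).
- camera(name): name is "scene" or "top" or "wrist"; returns the picture (420x560x3 uint8, red, green, blue); there is no depth.
- get_calibration(name): a dict with "fx", "fy", "cx", "cy" (pixels), "R" (3x3) and "t" (3): a world point X has camera coordinates R X + t; the wrist camera has in their place "T_tool_cam" (4x4, takes a point from camera to tool coordinates, whose origin is the TCP and whose axes are the flange's). Camera axes: x right, y down, z forward; pixel columns grow to the right and rows downward; lengths in m; the calibration is good to about 2 mm. A picture is of the moment at which its call begins: read the wrist's pose just before it. get_calibration takes no time and is no camera call.
- hand_in(): hands the job in, once; it reports no verdict.
Trained networks look in the newest picture that a camera, given by its name, has taken for a name from the list of things; names that differ only in an ending like _2 or _b are one class to them, and where a whole thing is asked for, a point or a joint stands for the part that bears it (a point fixed in the world has none). Each returns a list of dicts, best first, with "p" (0 to 1); they miss things now and then, are a little off and sometimes report something else, mostly with a low value. They report only what shows in the picture. A call takes as long as a camera call. They do not tell look-alikes from the thing itself.
- search_frame(target, camera): "at" ([x, y, z] in m, in world coordinates, good to about 4 mm: the middle of the surface that is visible of it).
The state is a dict: "time": time; "q": joint angles; "joint_velocities": joint speeds; "joint_torque": joint torques, N m; "position": TCP position; "tool_rot": TCP orientation; "ft_force": force on the tool from outside, world axes, zero at the start; "moment": the same for the moment, N m; "grip_width": finger opening in m.
Only numpy, scipy, OpenCV 4.12 (cv2) and the standard library are available. Lean on these libraries where they do the work, as an engineer would, in place of code of your own. Each camera call takes 0.05 s, during which the arm holds its last target. There are 200 camera calls.

## Task

The heavy aluminium tube block stands askew on the warming plate: push it round with your fingers (nudging one corner and then another is the easy way) until its blue face lies flat against the steel fence, with the brass contact of that face fully on the fence's brass pad, and leave it there. Its samples have settled, so push slowly, never lift or tip the block, and do not touch the capped tubes standing in it. Leave the two amber vials and the other things on the bench where they are.

Things in the scene. Friction and masses are not known exactly. Their poses are not given: they have to be found in the camera images.
- plate: Fixed warming plate: white enclosure 310 (x) by 380 (y) mm, flat dark top (300 by 370 mm) 70 mm above the bench; a control chin 40 mm high sticks out 40 mm more at its -x side. Origin: centre of its footprint at bench level; x points across the plate to the fence, z up. Steel fence along the +x side: 280 mm long, 10 thick, 24 mm above the top, its inner face (looking to -x) at x = +125 mm.
- pad (a point): Centre of the brass sensor pad in the middle of the fence's inner face, 20 mm above the plate's top. The pad is 44 mm long along the fence and wraps over it, so it shows from above. Axes as the plate's: x points into the fence, y along it.
- block: Loose aluminium tube block, about 0.85 kg, 96 (x) by 112 (y) by 40 mm high, lying flat on the plate, slides with friction. Origin: centre of its underside. Its +x face (112 mm long) is the blue face: blue stripe on that edge of the top, brass contact 16 mm wide in its middle. Starts clear of the fence, turned 40 to 86 degrees anticlockwise (from above) from the wanted yaw, which is the plate's.
- contact (a point): Centre of the brass contact on the block's blue face: 48 mm from the block's axis along its +x, 20 mm above its underside. Axes as the block's: x points out of the blue face.
- tubes: The capped sample tubes standing in the block's bores, fixed in it: round coloured caps 13 mm in diameter that reach 12 mm above the block's top, 52 mm above the plate. Origin and axes are those of the block. Not to be touched.
- vial_left: Small amber glass vial with a black cap, 26 mm in diameter, 46 mm high, standing loose on the plate near its left (+y) edge. Origin: centre of its underside. Leave alone.
- vial_right: A like amber vial, 26 mm in diameter, 46 mm high, near the plate's right (-y) edge. Origin: centre of its underside. Leave alone.
- wash_bottle: White wash bottle with a red cap and bent spout, 68 mm in diameter, 216 mm high, on the bench to the left. Origin: centre of its underside. Leave alone.
- tally: Chromed hand tally counter, 48 mm in diameter, 26 mm high, on the bench to the left. Origin: centre of its underside. Leave alone.
- cup_a: Clear sample cup, 52 mm across, 42 mm high, on the bench to the right. Origin: centre of its underside. Leave alone.
- cup_b: White sample cup, 52 mm across, 42 mm high, on the bench to the right. Origin: centre of its underside. Leave alone.
- jar: White jar with a blue lid, 60 mm in diameter, 85 mm high, on the bench to the right. Origin: centre of its underside. Leave alone.
Mind the look-alikes: they are no part of the job. Of the things that look like the block, the smallest one is meant.

How it is judged:
By the outcome, as a careful person would: the job done as asked, in the order asked, and still so for the second after the job is handed in, with the robot touching nothing.
It also fails if it takes over 72 s, if anything falls off the work surface, if the arm or the gripper's body presses on something with over 40 N, if the wrist force passes 120 N, or if a joint passes its speed limit or range.

## Working session

There is one attempt and no reset: what is moved stays moved. The work goes in short steps, Python scripts to look and compute and a shell command to move; the robot and the scene stay as the last step left them, time stands still between calls to the robot, and variables do not carry over. Pictures are saved under pics/ and viewed, about 8 in all and at most 12, crops included, and the job is handed in when it is done.

```bash
mkdir -p pics; ls; python3 - <<'E'
from rig import *
import cv2,numpy as np
a=camera("top");b=camera("scene")
cv2.imwrite("pics/top0.png",a[:,:,::-1]);cv2.imwrite("pics/scene0.png",b[:,:,::-1])
for n in ["plate","pad","block","contact","tubes","vial_left","vial_right"]:
  try: print(n,[(np.round(d["at"],3).tolist(),round(d["p"],2)) for d in search_frame(n,"top")])
  except Exception as e: print(n,e)
o=get_obs();print(o["time"],o["position"],o["tool_rot"],o["ft_force"])
c=get_calibration("top");print(c)
E
```

```text
pics
plate [([0.554, 0.007, 0.069], 0.74)]
pad [([0.55, 0.006, 0.07], 0.6)]
block [([0.54, 0.026, 0.106], 0.93), ([0.265, 0.29, 0.058], 0.6), ([0.258, -0.332, 0.06], 0.55)]
contact [([0.26, -0.332, 0.054], 0.92), ([0.267, 0.292, 0.06], 0.64), ([0.542, 0.026, 0.11], 0.63)]
tubes [([0.271, -0.351, 0.078], 0.94), ([0.249, 0.281, 0.076], 0.92), ([0.545, 0.025, 0.124], 0.65)]
vial_left []
vial_right [([0.495, -0.135, 0.107], 0.63)]
0.45 [0.27053859 0.56332404 0.2444542 ] [ 2.22033023e-01  9.75039140e-01 -9.57264296e-05 -4.50333134e-05] [ 0.74447733 -0.27449586  0.47725966]
{'fx': 487.6411126868194, 'fy': 487.6411126868194, 'cx': 268.8456911217358, 'cy': 199.74340306864286, 'R': array([[ 0.01390104, -0.99983949, -0.01130315],
       [-0.99497396, -0.01271054, -0.09932401],
       [ 0.0991644 ,  0.01262704, -0.99499094]]), 't': array([0.00722811, 0.50243947, 1.21089406])}
```

View pics/top0.png

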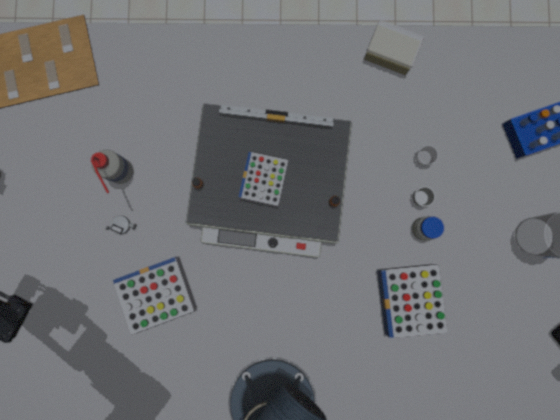

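View pics/scene0.png

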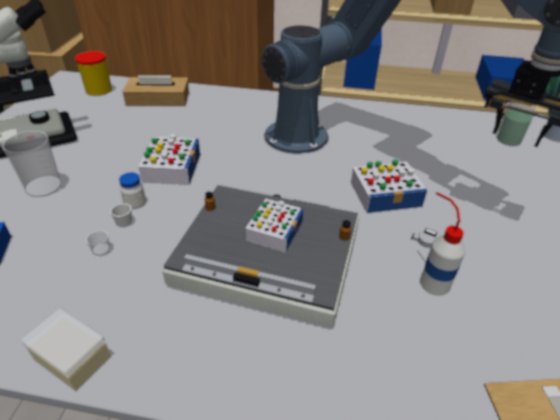

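The top view has +x up and +y left. The block is at about (265,180), with its blue face to the left. The fence runs along the top, from (220,110) to (333,122), with the pad near (276,116). I'll measure on an enlarged crop.

```bash
cat > h.py <<'E'
from rig import *
import cv2,numpy as np
C=get_calibration("top");R=np.array(C["R"]);t=np.array(C["t"])
def w(u,v,z,C=C):
    R=np.array(C["R"]);t=np.array(C["t"])
    d=R.T@np.array([(u-C["cx"])/C["fx"],(v-C["cy"])/C["fy"],1]);o=-R.T@t
    return o+d*(z-o[2])/d[2]
def p(X,C=C):
    c=np.array(C["R"])@X+np.array(C["t"]);return np.array([C["cx"]+C["fx"]*c[0]/c[2],C["cy"]+C["fy"]*c[1]/c[2]])
E
python3 - <<'E'
import cv2
a=cv2.imread("pics/top0.png")[95:260,180:360]
cv2.imwrite("pics/crop0.png",cv2.resize(a,None,fx=4.4,fy=3.6,interpolation=cv2.INTER_CUBIC) if 0 else cv2.resize(a[:150],None,fx=4,fy=4,interpolation=cv2.INTER_CUBIC))
E
```

```text
(no output)
```

View pics/crop0.png

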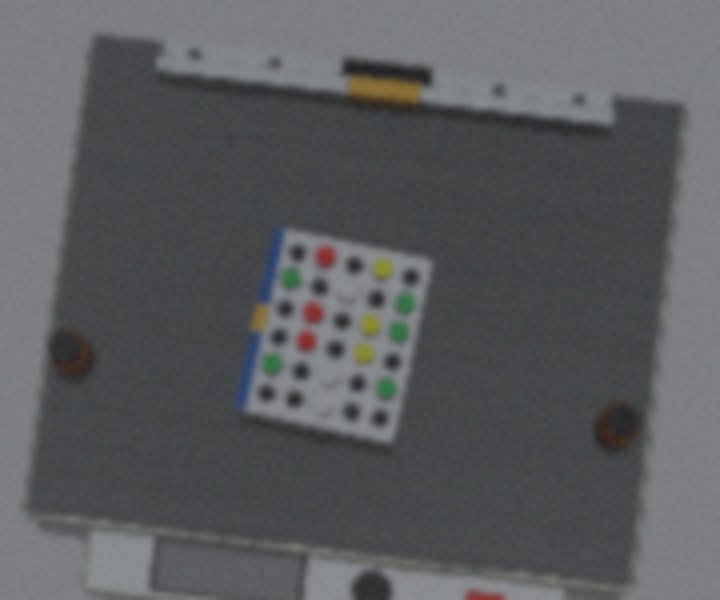

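```bash
python3 - <<'E'
from h import *
def W(c,z): return np.array([w(180+(u+.5)/4-.5,95+(v+.5)/4-.5,z)[:2] for u,v in c])
def fit(P,Q): # rigid P(local)->Q
    a=P-P.mean(0);b=Q-Q.mean(0);th=np.arctan2((a[:,0]*b[:,1]-a[:,1]*b[:,0]).sum(),(a*b).sum())
    Rm=np.array([[np.cos(th),-np.sin(th)],[np.sin(th),np.cos(th)]]);o=Q.mean(0)-Rm@P.mean(0)
    return np.degrees(th),o,(Q-o-(P@Rm.T)).round(4).tolist(),Rm
blk=W([(277,228),(433,260),(394,444),(238,408)],.11)
# blue edge = +x: TL is (+48,-56), BL (+48,+56), BR(-48,56), TR(-48,-56)
P=np.array([(48,-56),(-48,-56),(-48,56),(48,56)])/1e3
print("block",*fit(P,blk)[:3])
pl=W([(95,35),(685,103),(632,585),(27,513)],.07)
P=np.array([(150,185),(150,-185),(-150,-185),(-150,185)])/1e3
r=fit(P,pl);print("plate",*r[:3])
f=W([(157,72),(613,127)],.07);print("fence base local",((f-r[1])@r[3]).round(4),f)
pd=W([(348,98),(420,106)],.07);print("pad local",((pd-r[1])@r[3]).round(4))
b=(fit(np.array([(48,-56),(-48,-56),(-48,56),(48,56)])/1e3,blk)[1]-r[1])@r[3];print("block local",b)
v=W([(66,350),(621,421)],.116);print("vials local",((v-r[1])@r[3]).round(4),v)
print(-R.T@t)
E
```

```text
block 78.62990343955853 [0.54482536 0.02624167] [[-0.0007, -0.0002], [0.0, 0.0008], [-0.0003, 0.0006], [0.001, -0.0012]]
plate -6.162750697613862 [0.56850211 0.01300624] [[-0.0002, -0.0008], [0.0002, -0.0001], [0.0005, 0.0005], [-0.0006, 0.0004]]
fence base local [[ 0.1311  0.1427]
 [ 0.1299 -0.1425]] [[ 0.71414254  0.14077422]
 [ 0.68234518 -0.14259905]]
pad local [[ 0.1287  0.0226]
 [ 0.129  -0.0224]]
block local [-0.02496079  0.01061717]
vials local [[-0.0539  0.1671]
 [-0.0565 -0.162 ]] [[ 0.53281779  0.18494644]
 [ 0.4949013  -0.14196212]]
[ 0.37973613 -0.00167678  1.25481462]
```

```bash
python3 -m jog '[{"grip":255,"travel":[1,-4,0.4],"twist":2.5},{"grip":255,"travel":[1,-4,0.4],"twist":2.5},{"grip":255,"travel":[1,-4,0.4],"twist":2.5},{"grip":255,"travel":[1,-4,0.4],"twist":2.5},{"grip":255,"travel":[1,-4,0.4],"twist":2.5},{"grip":255,"travel":[2,-4,0],"twist":2.5},{"grip":255,"travel":[2,-4,0],"twist":2.5},{"grip":255,"travel":[2,-4,0],"twist":2.0}]' 20
python3 -m jog '[{"grip":255,"travel":[2.2,-4,0],"twist":0},{"grip":255,"travel":[2.2,-4,0],"twist":0},{"grip":255,"travel":[2.2,-4,0],"twist":0},{"grip":255,"travel":[2.4,-3.2,0],"twist":0},{"grip":255,"travel":[0,0,-3],"twist":0},{"grip":255,"travel":[0,0,-3],"twist":0},{"grip":255,"travel":[0,0,0],"twist":0},{"grip":255,"travel":[0,0,0],"twist":0}]'
```

```text
time: 1.25
position: [0.3812, 0.2419, 0.265]
tool_rot: [0.053, 0.999, 0.0, 0.001]
ft_force: [0.5, -0.6, 0.6]
grip_width: 0.0309
time: 2.05
position: [0.4705, 0.0914, 0.2047]
tool_rot: [0.054, 0.999, -0.0, -0.0]
ft_force: [-0.2, 0.3, 1.0]
grip_width: 0.0004
```

```bash
python3 -m jog '[{"grip":255,"travel":[0,0,-4],"twist":0},{"grip":255,"travel":[0,0,-4],"twist":0},{"grip":255,"travel":[0,0,-2.2],"twist":0},{"grip":255,"travel":[0,0,0],"twist":0},{"grip":255,"travel":[0,0,0],"twist":0}]'
python3 - <<'E'
from h import *
a=camera("top");b=camera("wrist")
a=cv2.resize(a[95:245,180:360],None,fx=2.2,fy=2.2,interpolation=cv2.INTER_CUBIC);b=b[:, :]
im=np.zeros((420,396+400,3),np.uint8);im[:330,:396]=a;im[:300,396:]=cv2.resize(b,(400,300))
cv2.imwrite("pics/m1.png",im[:,:,::-1])
E
```

```text
time: 2.55
position: [0.4718, 0.0917, 0.1038]
tool_rot: [0.053, 0.999, 0.0, 0.001]
ft_force: [0.0, 0.0, -0.5]
grip_width: 0.0005
```

View pics/m1.png

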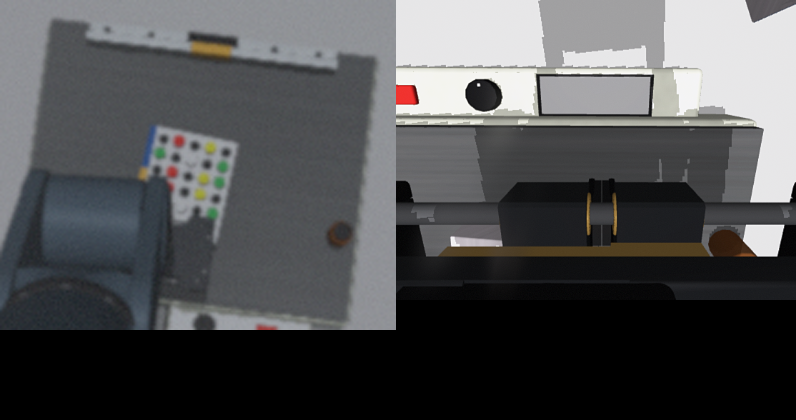

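```bash
python3 -m jog '[{"grip":255,"travel":[0.5,-0.05,-0.1],"twist":0},{"grip":255,"travel":[0.5,-0.05,0],"twist":0},{"grip":255,"travel":[0.4,-0.05,0],"twist":0},{"grip":255,"travel":[0.3,-0.03,0],"twist":0},{"grip":255,"travel":[0.3,-0.03,0],"twist":0},{"grip":255,"travel":[0.3,-0.03,0],"twist":0},{"grip":255,"travel":[0.3,-0.03,0],"twist":0},{"grip":255,"travel":[0.3,-0.03,0],"twist":0}]'
python3 -m jog '[{"grip":255,"travel":[0.3,-0.03,0],"twist":0},{"grip":255,"travel":[0.3,-0.03,0],"twist":0},{"grip":255,"travel":[0.3,-0.03,0],"twist":0},{"grip":255,"travel":[0.3,-0.03,0],"twist":0},{"grip":255,"travel":[0.3,-0.03,0],"twist":0},{"grip":255,"travel":[0.3,-0.03,0],"twist":0},{"grip":255,"travel":[0.3,-0.03,0],"twist":0},{"grip":255,"travel":[0.3,-0.03,0],"twist":0}]'
cat > look.py <<'E'
from h import *
import sys
a=camera("top");a=cv2.resize(a[95:235,195:345],None,fx=4,fy=4,interpolation=cv2.INTER_CUBIC)
cv2.imwrite("pics/%s.png"%sys.argv[1],a[:,:,::-1])
o=get_obs();print(o["position"],o["ft_force"])
E
python3 look.py m2
```

```text
time: 3.45
position: [0.4956, 0.0894, 0.101]
tool_rot: [0.054, 0.999, 0.001, -0.004]
ft_force: [-5.1, 4.3, 3.7]
grip_width: 0.0002
time: 4.25
position: [0.5207, 0.087, 0.101]
tool_rot: [0.054, 0.999, 0.001, -0.003]
ft_force: [-4.4, 3.6, 4.0]
grip_width: 0.0001
[0.52167719 0.08687461 0.10107957] [-3.09728936  3.2582313   1.30392275]
```

View pics/m2.png

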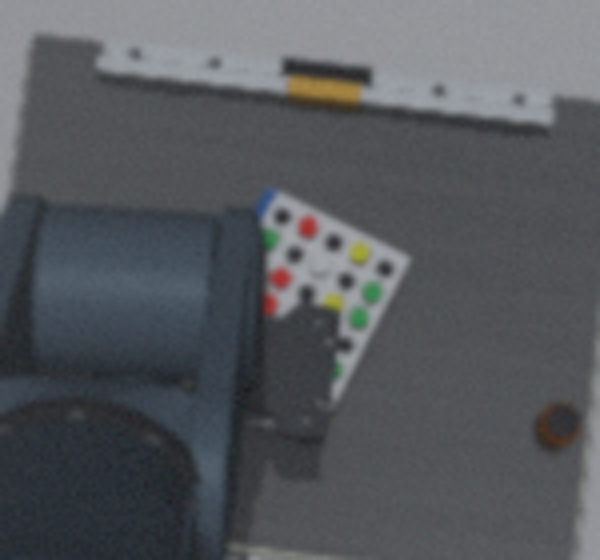

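```bash
cat >> h.py <<'E'
PO=np.array([.5685,.0130]);PA=np.radians(-6.16);PR=np.array([[np.cos(PA),-np.sin(PA)],[np.sin(PA),np.cos(PA)]])
def loc(q): return (np.asarray(q)[...,:2]-PO)@PR
def est(corners,px,off=(195,95),s=4,z=.11):
    P=np.array(corners)/1e3;Q=loc(np.array([w(off[0]+(u+.5)/s-.5,off[1]+(v+.5)/s-.5,z) for u,v in px]))
    a=P-P.mean(0);b=Q-Q.mean(0);th=np.arctan2((a[:,0]*b[:,1]-a[:,1]*b[:,0]).sum(),(a*b).sum())
    Rm=np.array([[np.cos(th),-np.sin(th)],[np.sin(th),np.cos(th)]]);o=Q.mean(0)-Rm@P.mean(0)
    tcp=loc(get_obs()["position"]);print("block plate-frame mm",(o*1e3).round(1),"yaw",np.degrees(th).round(1),"res",((Q-o-P@Rm.T)*1e3).round(1).tolist())
    print("tcp plate",(tcp*1e3).round(1),"tcp in block",((tcp-o)@Rm*1e3).round(1),"contact y",((o+Rm@[.048,0])*1e3).round(1))
E
python3 -c "
from h import *
est([(48,-56),(-48,-56)],[(270,188),(412,258)])"
```

```text
block plate-frame mm [-6.4 -0.9] yaw 70.2 res [[-0.2, -0.7], [0.2, 0.7]]
tcp plate [-54.5  68.4] tcp in block [49.  68.7] contact y [ 9.9 44.3]
```

The block is at about (-6,-1) mm in the plate frame, yaw +70°. The visible corners were at (270,188) and (412,258). Next I'll go round and push its -x face near the rear corner.

```bash
python3 -m jog '[{"grip":255,"travel":[-2.76,0.3,0],"twist":0},{"grip":255,"travel":[-2.76,0.3,0],"twist":0},{"grip":255,"travel":[-0.34,-3.13,0],"twist":0},{"grip":255,"travel":[-0.34,-3.13,0],"twist":0},{"grip":255,"travel":[-0.34,-3.13,0],"twist":0},{"grip":255,"travel":[-0.34,-3.13,0],"twist":0},{"grip":255,"travel":[0,0,0],"twist":0},{"grip":255,"travel":[3.2,-0.34,0],"twist":0}]'
python3 -m jog '[{"grip":255,"travel":[0,0,0],"twist":0},{"grip":255,"travel":[0.18,0.26,0],"twist":0},{"grip":255,"travel":[0.18,0.26,0],"twist":0},{"grip":255,"travel":[0.18,0.26,0],"twist":0},{"grip":255,"travel":[0.18,0.26,0],"twist":0},{"grip":255,"travel":[0.18,0.26,0],"twist":0},{"grip":255,"travel":[0.18,0.26,0],"twist":0},{"grip":255,"travel":[0.18,0.26,0],"twist":0}]'
python3 -m jog '[{"grip":255,"travel":[0.18,0.26,0],"twist":0},{"grip":255,"travel":[0.18,0.26,0],"twist":0},{"grip":255,"travel":[0.18,0.26,0],"twist":0},{"grip":255,"travel":[0.18,0.26,0],"twist":0},{"grip":255,"travel":[0.18,0.26,0],"twist":0},{"grip":255,"travel":[0,0,0],"twist":0}]'
python3 look.py m3
```

```text
time: 5.1
position: [0.482, -0.0361, 0.1009]
tool_rot: [0.055, 0.998, 0.001, -0.004]
ft_force: [0.1, 0.9, -0.9]
grip_width: 0.0008
time: 5.9
position: [0.4982, -0.0186, 0.1015]
tool_rot: [0.053, 0.999, -0.0, -0.002]
ft_force: [-4.8, -4.5, 3.1]
grip_width: 0.0
time: 6.5
position: [0.5056, -0.0053, 0.1014]
tool_rot: [0.053, 0.999, -0.0, -0.003]
ft_force: [-5.7, -3.7, 4.3]
grip_width: 0.0005
[ 0.50557952 -0.00529426  0.10143792] [-5.41646225 -2.56766744  4.3973561 ]
```

View pics/m3.png

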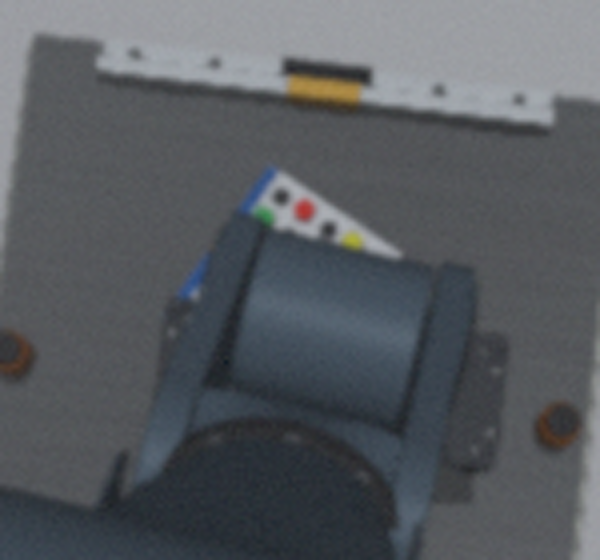

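```bash
python3 -c "
from h import *
est([(48,-56),(-48,-56),(48,56)],[(270,168),(404,252),(163,322)])"
```

```text
block plate-frame mm [3.6 8.9] yaw 63.6 res [[-0.7, -0.8], [1.0, -0.2], [-0.2, 1.0]]
tcp plate [-60.6 -24.9] tcp in block [-58.8  42.4] contact y [24.9 51.9]
```

```bash
python3 -m jog '[{"grip":255,"travel":[0,0.3,0],"twist":0},{"grip":255,"travel":[0,0.3,0],"twist":0},{"grip":255,"travel":[0,0.3,0],"twist":0},{"grip":255,"travel":[0,0.3,0],"twist":0},{"grip":255,"travel":[0.03,0.3,0],"twist":0},{"grip":255,"travel":[0.03,0.3,0],"twist":0},{"grip":255,"travel":[0.05,0.3,0],"twist":0},{"grip":255,"travel":[0.05,0.3,0],"twist":0}]'
python3 -m jog '[{"grip":255,"travel":[0.07,0.3,0],"twist":0},{"grip":255,"travel":[0.07,0.3,0],"twist":0},{"grip":255,"travel":[0.08,0.3,0],"twist":0},{"grip":255,"travel":[0.08,0.3,0],"twist":0},{"grip":255,"travel":[0.1,0.3,0],"twist":0},{"grip":255,"travel":[0,0,0],"twist":0}]'
python3 look.py m4
```

```text
time: 7.35
position: [0.51, 0.0189, 0.1015]
tool_rot: [0.054, 0.999, -0.0, -0.0]
ft_force: [-2.2, -3.8, 1.4]
grip_width: 0.0004
time: 7.95
position: [0.5141, 0.0342, 0.1015]
tool_rot: [0.054, 0.999, 0.0, 0.0]
ft_force: [-2.1, -1.1, 2.1]
grip_width: 0.0003
[0.51407945 0.03410403 0.10149711] [-1.66433281 -1.65117391  1.72255728]
```

View pics/m4.png

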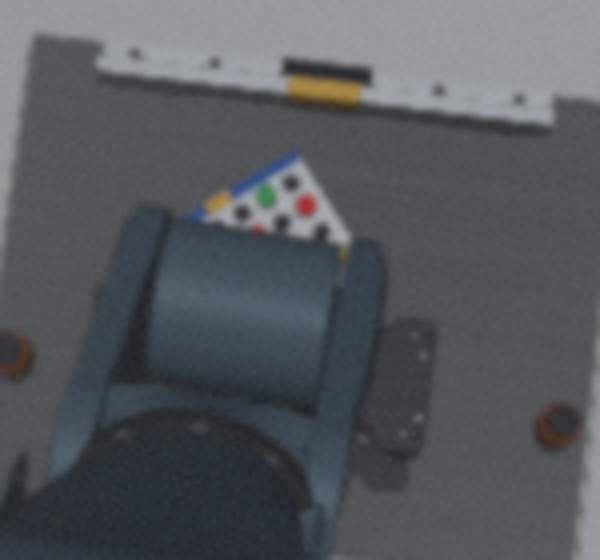

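```bash
python3 -c "
from h import *
est([(48,-56),(48,0)],[(298,152),(218,202)])
est([(48,-56),(48,0),(-12,-56)],[(298,152),(218,202),(352,240)])"
```

```text
block plate-frame mm [13.2 23.8] yaw 39.3 res [[0.2, -0.2], [-0.2, 0.2]]
tcp plate [-56.4  15.1] tcp in block [-59.3  37.4] contact y [50.4 54.2]
block plate-frame mm [12.6 24.5] yaw 38.2 res [[1.1, 0.5], [-0.1, 0.2], [-0.9, -0.8]]
tcp plate [-56.4  15.1] tcp in block [-60.   35.2] contact y [50.4 54.2]
```

```bash
python3 -m jog '[{"grip":255,"travel":[-1.9,0.2,0],"twist":0},{"grip":255,"travel":[-2.0,0.2,0],"twist":0},{"grip":255,"travel":[0.5,4.47,0],"twist":0},{"grip":255,"travel":[3.1,1.58,0],"twist":0},{"grip":255,"travel":[3.1,1.58,0],"twist":0},{"grip":255,"travel":[3.1,1.58,0],"twist":0},{"grip":255,"travel":[0,0,0],"twist":0},{"grip":255,"travel":[0.19,-0.29,0],"twist":0}]'
python3 -m jog '[{"grip":255,"travel":[0.19,-0.29,0],"twist":0},{"grip":255,"travel":[0.19,-0.29,0],"twist":0},{"grip":255,"travel":[0.19,-0.29,0],"twist":0},{"grip":255,"travel":[0.2,-0.25,0],"twist":0},{"grip":255,"travel":[0.2,-0.25,0],"twist":0},{"grip":255,"travel":[0.2,-0.25,0],"twist":0},{"grip":255,"travel":[0.2,-0.25,0],"twist":0},{"grip":255,"travel":[0.2,-0.25,0],"twist":0}]'
python3 -m jog '[{"grip":255,"travel":[0.18,-0.27,0],"twist":0},{"grip":255,"travel":[0.16,-0.27,0],"twist":0},{"grip":255,"travel":[0.15,-0.28,0],"twist":0},{"grip":255,"travel":[0.13,-0.29,0],"twist":0},{"grip":255,"travel":[0.13,-0.29,0],"twist":0},{"grip":255,"travel":[0,0,0],"twist":0}]'
python3 look.py m5
```

```text
time: 8.8
position: [0.5751, 0.1277, 0.1012]
tool_rot: [0.053, 0.999, 0.0, 0.0]
ft_force: [-0.9, 0.2, -0.7]
grip_width: 0.0002
time: 9.6
position: [0.5909, 0.1056, 0.1016]
tool_rot: [0.054, 0.999, 0.0, 0.0]
ft_force: [0.4, 4.1, 0.2]
grip_width: 0.0002
time: 10.2
position: [0.5986, 0.0909, 0.1016]
tool_rot: [0.054, 0.999, -0.0, 0.0]
ft_force: [0.4, 2.8, 0.1]
grip_width: 0.0004
[0.59849962 0.09088198 0.10162678] [0.70025119 1.3371563  0.48442418]
```

View pics/m5.png

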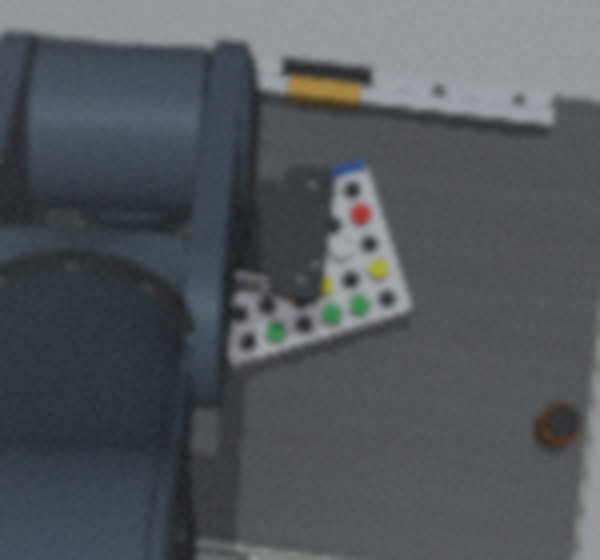

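```bash
python3 -c "
from h import *
est([(48,-56),(-48,-56),(-48,56)],[(367,160),(411,307),(230,363)])"
```

```text
block plate-frame mm [21.4  2.6] yaw 23.2 res [[-1.5, -0.8], [1.7, 0.7], [-0.2, 0.2]]
tcp plate [21.5 80.7] tcp in block [30.9 71.7] contact y [65.5 21.5]
```

```bash
python3 -m jog '[{"grip":255,"travel":[0.1,-0.29,0],"twist":0},{"grip":255,"travel":[0.1,-0.29,0],"twist":0},{"grip":255,"travel":[0.1,-0.29,0],"twist":0},{"grip":255,"travel":[0.1,-0.29,0],"twist":0},{"grip":255,"travel":[0,0,0],"twist":0},{"grip":255,"travel":[-0.8,1.6,0],"twist":0},{"grip":255,"travel":[-4,2,0],"twist":0},{"grip":255,"travel":[-4.4,0.5,0],"twist":0}]'
python3 -m jog '[{"grip":255,"travel":[-4.4,-0.5,0],"twist":0},{"grip":255,"travel":[-3,-3,0],"twist":0},{"grip":255,"travel":[0,0,0],"twist":0}]'
python3 look.py m6
```

```text
time: 11.05
position: [0.5091, 0.1221, 0.1014]
tool_rot: [0.053, 0.999, -0.0, 0.0]
ft_force: [-0.5, -0.2, -0.3]
grip_width: 0.0001
time: 11.35
position: [0.4282, 0.0853, 0.1012]
tool_rot: [0.054, 0.999, -0.001, -0.005]
ft_force: [-1.1, 0.5, 0.8]
grip_width: 0.0006
[0.43241285 0.08558882 0.10153379] [ 0.81253726 -1.04790469  0.65953283]
```

View pics/m6.png

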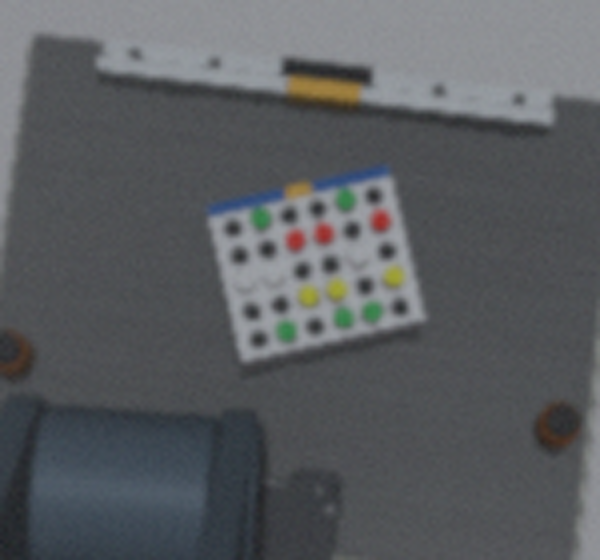

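```bash
python3 -c "
from h import *
est([(48,56),(48,-56),(-48,-56),(-48,56)],[(208,210),(390,169),(424,321),(243,362)])"
```

```text
block plate-frame mm [19.3 -8.3] yaw 19.6 res [[-1.0, -0.8], [-1.0, -0.1], [0.7, 1.5], [1.2, -0.5]]
tcp plate [-143.1   57.6] tcp in block [-130.7  116.7] contact y [64.5  7.8]
```

The whole block is now in view at (19,-8) mm, yaw +19.6°, with its corners at (208,210), (390,169), (424,321) and (243,362). I'll open the fingers to about 50 mm and use them as a square two-point pusher.

```bash
python3 -m jog '[{"grip":108,"travel":[2.75,-3.82,0],"twist":0},{"grip":108,"travel":[2.75,-3.82,0],"twist":0},{"grip":108,"travel":[0,0,0],"twist":0},{"grip":108,"travel":[0,0,0],"twist":0},{"grip":108,"travel":[0,0,0],"twist":0}]'
python3 -m jog '[{"grip":108,"travel":[0.4,-0.04,0],"twist":0},{"grip":108,"travel":[0.4,-0.04,0],"twist":0},{"grip":108,"travel":[0.4,-0.04,0],"twist":0},{"grip":108,"travel":[0.4,-0.04,0],"twist":0},{"grip":108,"travel":[0.4,-0.04,0],"twist":0},{"grip":108,"travel":[0.3,-0.03,0],"twist":0},{"grip":108,"travel":[0.3,-0.03,0],"twist":0},{"grip":108,"travel":[0.3,-0.03,0],"twist":0}]'
python3 -m jog '[{"grip":108,"travel":[0.3,-0.03,0],"twist":0},{"grip":108,"travel":[0.3,-0.03,0],"twist":0},{"grip":108,"travel":[0.3,-0.03,0],"twist":0},{"grip":108,"travel":[0.3,-0.03,0],"twist":0},{"grip":108,"travel":[0.3,-0.03,0],"twist":0},{"grip":108,"travel":[0.3,-0.03,0],"twist":0},{"grip":108,"travel":[0.3,-0.03,0],"twist":0}]'
python3 look.py m7
```

```text
time: 11.9
position: [0.4903, 0.0104, 0.1013]
tool_rot: [0.053, 0.999, 0.0, -0.001]
ft_force: [-0.7, -0.3, -0.3]
grip_width: 0.0326
time: 12.7
position: [0.5161, 0.0075, 0.1011]
tool_rot: [0.053, 0.999, 0.001, -0.005]
ft_force: [-7.0, 1.9, 4.1]
grip_width: 0.0502
time: 13.4
position: [0.5375, 0.0059, 0.1008]
tool_rot: [0.053, 0.999, 0.001, -0.004]
ft_force: [-5.2, 3.3, 1.8]
grip_width: 0.0504
[0.53849735 0.00562887 0.10090623] [-3.3888531   2.22276709 -0.36058325]
```

View pics/m7.png

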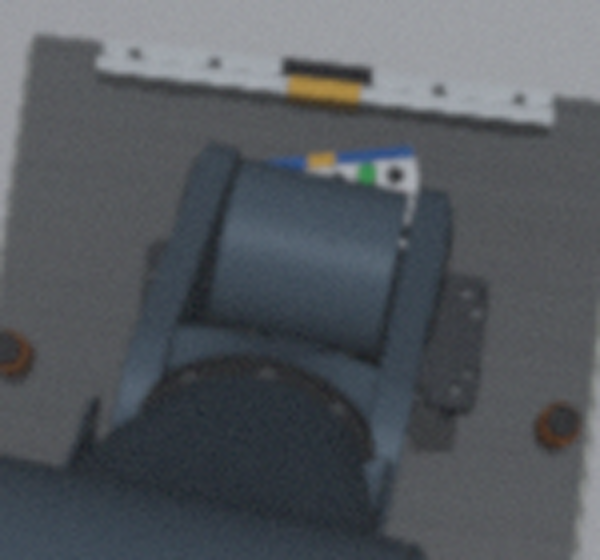

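```bash
python3 -c "
from h import *
est([(48,-56),(48,0)],[(411,148),(322,158)])
est([(48,-56),(48,0)],[(411,148),(321,160)])"
```

```text
block plate-frame mm [ 37.1 -13.8] yaw 13.3 res [[-0.3, 1.2], [0.3, -1.2]]
tcp plate [-29.  -10.5] tcp in block [-63.6  18.5] contact y [83.8 -2.8]
block plate-frame mm [ 36.2 -14.7] yaw 14.5 res [[-0.2, 0.8], [0.2, -0.8]]
tcp plate [-29.  -10.5] tcp in block [-62.1  20.4] contact y [82.6 -2.7]
```

```bash
python3 -m jog '[{"grip":108,"travel":[0.23,0.19,0],"twist":0},{"grip":108,"travel":[0.23,0.19,0],"twist":0},{"grip":108,"travel":[0.23,0.19,0],"twist":0},{"grip":108,"travel":[0.23,0.19,0],"twist":0},{"grip":108,"travel":[0.23,0.19,0],"twist":0},{"grip":108,"travel":[0.23,0.19,0],"twist":0},{"grip":108,"travel":[0,0,0],"twist":0}]'
python3 look.py m8
```

```text
time: 14.15
position: [0.556, 0.016, 0.1018]
tool_rot: [0.054, 0.999, -0.0, 0.001]
ft_force: [-0.1, -0.4, -0.4]
grip_width: 0.0504
[0.55599734 0.01600074 0.10184697] [-0.15014765  0.7951629   0.69937322]
```

View pics/m8.png

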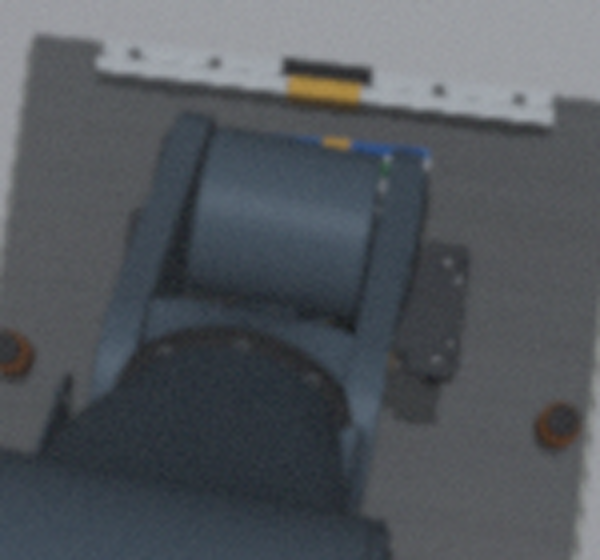

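```bash
cat > seg.py <<'E'
from h import *
def seg(show=True):
    a=camera("top");h=cv2.cvtColor(a,cv2.COLOR_RGB2HSV)[95:235,195:345].astype(int);H,S,V=h[...,0],h[...,1],h[...,2]
    def pts(m,z): return np.array([loc(w(u+195,v+95,z))*1e3 for v,u in zip(*np.nonzero(m))])
    yy,xx=np.mgrid[:140,:150]
    pad=(abs(H-20)<8)&(S>110)&(V>80)
    n,L,st,ce=cv2.connectedComponentsWithStats(pad.astype(np.uint8))
    for i in range(1,n):
        if st[i,4]>12:
            p=pts(L==i,.11);print("brass",st[i],"mean",p.mean(0).round(1),"y-range",p[:,1].min().round(1),p[:,1].max().round(1))
    bl=(abs(H-110)<12)&(S>120)&(V>60)
    if bl.sum()>10:
        p=pts(bl,.11);k=np.polyfit(p[:,1],p[:,0],1);print("blue n",len(p),"mean",p.mean(0).round(1),"y",p[:,1].min().round(1),p[:,1].max().round(1),"yaw rel plate",-np.degrees(np.arctan(k[0])).round(2))
if __name__=="__main__": seg();o=get_obs();print((loc(o["position"])*1e3).round(1),o["time"],o["ft_force"])
E
python3 seg.py;python3 -c "
from h import *
est([(48,-56),(48,0)],[(430,150),(337,140)])"
```

```text
brass [73 19 17  7 94] mean [125.6  -0.3] y-range -20.1 18.9
blue n 25 mean [ 93.5 -38.1] y -62.7 -24.1 yaw rel plate 2.97
[-12.8   1.6] 14.25 [-0.15872511 -0.98484469  0.68624862]
block plate-frame mm [ 48.1 -12. ] yaw 0.5 res [[-0.0, 0.0], [0.0, -0.0]]
tcp plate [-12.8   1.6] tcp in block [-60.7  14.1] contact y [ 96.1 -11.5]
```

```bash
python3 -m jog '[{"grip":108,"travel":[0.29,0.08,0],"twist":0},{"grip":108,"travel":[0.29,0.08,0],"twist":0},{"grip":108,"travel":[0.29,0.08,0],"twist":0},{"grip":108,"travel":[0.29,0.08,0],"twist":0},{"grip":108,"travel":[0.29,0.08,0],"twist":0},{"grip":108,"travel":[0.29,0.08,0],"twist":0},{"grip":108,"travel":[0.29,0.08,0],"twist":0},{"grip":108,"travel":[0,0,0],"twist":0}]'
python3 seg.py
```

```text
time: 15.05
position: [0.5732, 0.0216, 0.1014]
tool_rot: [0.054, 0.999, 0.0, -0.002]
ft_force: [-4.5, -1.6, 3.5]
grip_width: 0.0502
brass [73 19 17  7 88] mean [125.9  -0.5] y-range -19.8 18.9
[3.7 9.1] 15.1 [-5.1209122  -1.58396389  2.47229411]
```

```bash
python3 -m jog '[{"grip":108,"travel":[0.25,0.0,0],"twist":0},{"grip":108,"travel":[0.25,0.0,0],"twist":0},{"grip":108,"travel":[0.25,0.0,0],"twist":0},{"grip":108,"travel":[0.2,0,0],"twist":0},{"grip":108,"travel":[0,0,0],"twist":0}]'
python3 seg.py
python3 -m jog '[{"grip":108,"travel":[0.15,-0.02,0],"twist":0},{"grip":108,"travel":[0.15,-0.02,0],"twist":0},{"grip":108,"travel":[0,0,0],"twist":0}]'
```

```text
time: 15.6
position: [0.582, 0.022, 0.1013]
tool_rot: [0.054, 0.999, 0.0, -0.003]
ft_force: [-7.1, 0.9, 4.0]
grip_width: 0.05
[12.5 10.4] 15.65 [-5.52019166 -0.59580444  4.06076438]
time: 15.95
position: [0.5845, 0.0218, 0.1013]
tool_rot: [0.054, 0.999, 0.0, -0.004]
ft_force: [-7.7, 0.1, 4.4]
grip_width: 0.0505
```

Still sliding at about 7 N, so there is no fence contact yet. I'll continue in small steps and watch the force.

```bash
for i in 1; do :; done
python3 -m jog '[{"grip":108,"travel":[0.15,-0.02,0],"twist":0},{"grip":108,"travel":[0.15,-0.02,0],"twist":0},{"grip":108,"travel":[0,0,0],"twist":0}]'
python3 -m jog '[{"grip":108,"travel":[0.1,-0.01,0],"twist":0},{"grip":108,"travel":[0.1,-0.01,0],"twist":0},{"grip":108,"travel":[0,0,0],"twist":0}]'
python3 -m jog '[{"grip":108,"travel":[0.1,-0.01,0],"twist":0},{"grip":108,"travel":[0,0,0],"twist":0}]'; python3 seg.py
```

```text
time: 16.25
position: [0.5871, 0.0216, 0.1013]
tool_rot: [0.054, 0.999, 0.001, -0.004]
ft_force: [-8.1, 0.8, 4.9]
grip_width: 0.0498
time: 16.55
position: [0.5871, 0.0216, 0.1013]
tool_rot: [0.054, 0.999, 0.001, -0.006]
ft_force: [-11.5, 0.7, 8.4]
grip_width: 0.0505
time: 16.75
position: [0.5871, 0.0216, 0.1013]
tool_rot: [0.054, 0.999, 0.001, -0.007]
ft_force: [-14.0, -0.3, 10.2]
grip_width: 0.0498
[17.6 10.5] 16.8 [-13.09905113  -0.4120694   10.45207906]
```

The position has stopped and the force is rising, so the block is on the fence. I'll back off and check.

```bash
python3 -m jog '[{"grip":108,"travel":[-0.3,0.03,0],"twist":0},{"grip":108,"travel":[-0.5,0.05,0],"twist":0},{"grip":108,"travel":[-3,0.3,0],"twist":0},{"grip":108,"travel":[-4,0.4,0],"twist":0},{"grip":108,"travel":[-4,0.4,0],"twist":0},{"grip":108,"travel":[-3,0.3,0],"twist":0},{"grip":108,"travel":[0,0,4],"twist":0},{"grip":108,"travel":[0,0,0],"twist":0}]'
python3 seg.py; python3 look.py m9; python3 - <<'E'
from h import *
for n in ["contact","block"]: print(n,[(np.round(d["at"],3).tolist(),(loc(d["at"])*1e3).round(1).tolist(),round(d["p"],2)) for d in search_frame(n,"top")])
E
```

```text
time: 17.6
position: [0.4484, 0.035, 0.1446]
tool_rot: [0.054, 0.999, -0.0, 0.005]
ft_force: [0.3, 0.4, -0.3]
grip_width: 0.0503
brass [73 19 17  6 51] mean [128.1  -2. ] y-range -19.8 18.9
blue n 29 mean [121.8  -3.9] y -54.6 46.9 yaw rel plate -0.1
[-121.5    8.9] 17.65 [-0.38250191 -1.01492423 -0.27032299]
[0.44801528 0.03490539 0.14267179] [ 0.36128007 -0.15834527 -0.47151228]
contact [([0.26, -0.33, 0.056], [-270.1, -373.7], 0.95), ([0.641, 0.0, 0.11], [73.6, -4.8], 0.86), ([0.307, 0.278, 0.06], [-288.4, 235.2], 0.68)]
block [([0.31, 0.272, 0.056], [-284.4, 230.0], 0.93), ([0.259, -0.335, 0.061], [-270.3, -379.0], 0.74), ([0.64, 0.001, 0.109], [72.9, -4.4], 0.64)]
```

View pics/m9.png

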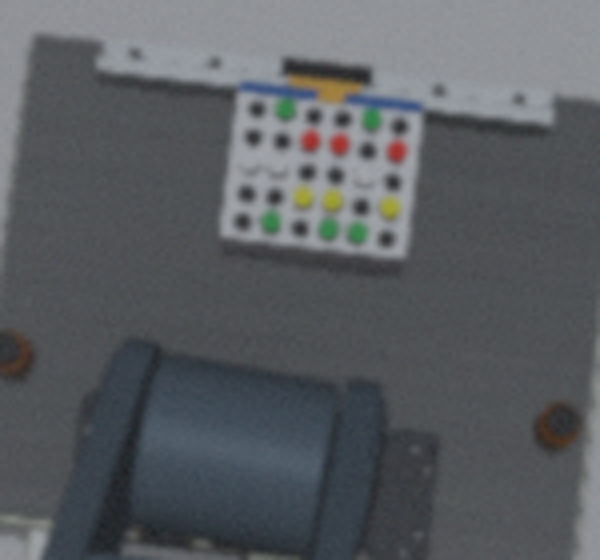

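The blue face lies along the fence (measured yaw -0.1°), and the contact at (332,92) is on the pad, about 4.5 mm to the right of centre. To be sure it is flush, I'll press lightly at each end and compare where the finger stops.

```bash
python3 -m jog '[{"grip":255,"travel":[0,2.0,-4],"twist":0},{"grip":255,"travel":[4,-0.5,0],"twist":0},{"grip":255,"travel":[4,-0.5,0],"twist":0},{"grip":255,"travel":[4,-0.5,0],"twist":0},{"grip":255,"travel":[0.7,0,0],"twist":0},{"grip":255,"travel":[0,0,0],"twist":0},{"grip":255,"travel":[0,0,0],"twist":0}]'
python3 -c "
from h import *
print(loc(get_obs()['position'])*1e3)"
```

```text
time: 18.5
position: [0.5707, 0.0406, 0.1003]
tool_rot: [0.054, 0.999, 0.0, -0.002]
ft_force: [0.4, 1.3, -0.0]
grip_width: 0.0038
[-0.81479036 27.66665882]
```

```bash
python3 -m jog '[{"grip":255,"travel":[0.4,-0.04,0],"twist":0},{"grip":255,"travel":[0.4,-0.04,0],"twist":0},{"grip":255,"travel":[0.4,-0.04,0],"twist":0},{"grip":255,"travel":[0.3,-0.03,0],"twist":0},{"grip":255,"travel":[0.2,-0.02,0],"twist":0},{"grip":255,"travel":[0.2,-0.02,0],"twist":0},{"grip":255,"travel":[0.2,-0.02,0],"twist":0},{"grip":255,"travel":[0,0,0],"twist":0}]'
python3 -m jog '[{"grip":255,"travel":[0.2,-0.02,0],"twist":0},{"grip":255,"travel":[0,0,0],"twist":0}]'
python3 -c "
from h import *
print(loc(get_obs()['position'])*1e3)"
```

```text
time: 19.3
position: [0.5891, 0.0388, 0.1012]
tool_rot: [0.053, 0.999, 0.0, -0.005]
ft_force: [-8.6, 0.2, 6.4]
grip_width: 0.0006
time: 19.5
position: [0.5892, 0.0388, 0.1012]
tool_rot: [0.053, 0.999, 0.0, -0.007]
ft_force: [-12.0, 0.2, 8.4]
grip_width: -0.0002
[17.77477496 27.85805422]
```

```bash
python3 -m jog '[{"grip":255,"travel":[-0.6,0.06,0],"twist":0},{"grip":255,"travel":[-1.2,0.12,0],"twist":0},{"grip":255,"travel":[-0.35,-3.2,0],"twist":0},{"grip":255,"travel":[-0.35,-3.2,0],"twist":0},{"grip":255,"travel":[0,0,0],"twist":0},{"grip":255,"travel":[0.6,-0.06,0],"twist":0},{"grip":255,"travel":[0.4,-0.04,0],"twist":0},{"grip":255,"travel":[0.4,-0.04,0],"twist":0}]'
python3 -m jog '[{"grip":255,"travel":[0.2,-0.02,0],"twist":0},{"grip":255,"travel":[0.2,-0.02,0],"twist":0},{"grip":255,"travel":[0,0,0],"twist":0}]'
python3 -c "
from h import *
print(loc(get_obs()['position'])*1e3)"
```

```text
time: 20.3
position: [0.5821, -0.0246, 0.1013]
tool_rot: [0.053, 0.999, 0.0, -0.004]
ft_force: [-11.2, -2.4, 6.5]
grip_width: 0.0006
time: 20.6
position: [0.5821, -0.0243, 0.1009]
tool_rot: [0.052, 0.999, 0.0, -0.008]
ft_force: [-11.9, -1.3, 8.7]
grip_width: 0.0003
[ 17.49579958 -35.58893386]
```

```bash
python3 -m jog '[{"grip":255,"travel":[-0.4,0.04,0],"twist":0},{"grip":255,"travel":[-0.8,0.08,0],"twist":0},{"grip":255,"travel":[-4,0.4,0],"twist":0},{"grip":255,"travel":[-4,0.4,0],"twist":0},{"grip":255,"travel":[-4,0.4,0],"twist":0},{"grip":255,"travel":[0,0,5],"twist":0},{"grip":255,"travel":[0,0,5],"twist":0},{"grip":255,"travel":[0,0,2],"twist":0}]'
python3 -m jog '[{"grip":255,"travel":[-1,4,0],"twist":0},{"grip":255,"travel":[-1,4,0],"twist":0},{"grip":255,"travel":[-1,4,0],"twist":0},{"grip":255,"travel":[-1,4,0],"twist":0},{"grip":255,"travel":[0,0,0],"twist":0},{"grip":255,"travel":[0,0,0],"twist":0}]'
python3 seg.py; python3 - <<'E'
from h import *
a=cv2.cvtColor(camera("top"),cv2.COLOR_RGB2GRAY).astype(int);b=cv2.cvtColor(cv2.imread("pics/top0.png"),cv2.COLOR_BGR2GRAY).astype(int)
cv2.imwrite("pics/top9.png",a)
for n in ["contact","block","vial_left","tally","wash_bottle"]: print(n,[(np.round(d["at"],3).tolist(),(loc(d["at"])*1e3).round(1).tolist(),round(d["p"],2)) for d in search_frame(n,"top")])
for n,(u,v) in dict(vl=(197,184),vr=(335,202),alike_l=(153,295),alike_r=(415,300),bottle=(108,165),tally=(121,225)).items():
    print(n,abs(a-b)[v-14:v+14,u-14:u+14].mean().round(1))
E
```

```text
time: 21.4
position: [0.4591, -0.0128, 0.2256]
tool_rot: [0.053, 0.999, -0.001, 0.004]
ft_force: [1.2, -0.3, 0.9]
grip_width: 0.0004
time: 22.0
position: [0.4168, 0.1484, 0.2218]
tool_rot: [0.052, 0.999, 0.0, 0.001]
ft_force: [0.5, 0.0, 0.1]
grip_width: 0.001
brass [73 19 17  6 52] mean [128.   -1.8] y-range -19.8 18.9
blue n 28 mean [121.9  -6.7] y -54.6 44.6 yaw rel plate -0.29
[-164.8  117.5] 22.05 [-0.36908271 -0.25091944 -0.11463536]
contact [([0.644, 0.001, 0.11], [76.9, -4.2], 0.74), ([0.26, -0.334, 0.058], [-269.2, -378.2], 0.58), ([0.322, 0.27, 0.061], [-272.8, 229.3], 0.56)]
block [([0.325, 0.266, 0.057], [-269.2, 224.9], 0.95), ([0.256, -0.334, 0.063], [-273.2, -378.3], 0.9), ([0.639, 0.001, 0.106], [71.7, -4.1], 0.85)]
vial_left [([0.532, 0.188, 0.101], [-55.3, 170.0], 0.7)]
tally [([0.432, 0.393, 0.018], [-176.5, 362.8], 0.63)]
wash_bottle [([0.564, 0.387, 0.121], [-44.9, 371.4], 0.77)]
vl 9.1
vr 9.7
alike_l 61.4
alike_r 13.8
bottle 10.6
tally 14.0[ WARN:0@1.103] global loadsave.cpp:1063 imwrite_ Unsupported depth image for selected encoder is fallbacked to CV_8U.
```

```bash
python3 -c "
from rig import *
print(hand_in())"
```

```text
the job is handed in; nothing more can be done
None
```

The block now stands with its blue face flat against the fence and its brass contact on the pad. I pushed it round corner by corner with the closed fingers, slid it square onto the fence with the fingers partly open, and handed in at about 22 s.

**Last checks**
- **Flatness:** I pressed each end against the fence with about 12 N. The finger stopped within 0.3 mm of the same depth at both ends. The camera puts the block within 0.3° of the plate.
- **Contact on the pad:** The contact centre is about 4 mm right (-y) of the pad's centre, and up to 14 mm either way would still be fully on.
- **Forces and clearance:** The highest push I read was about 14 N sideways. The arm was clear of everything at the end.
- **Other things:** Both vials, the wash bottle, the tally and the right-hand look-alike show no sign of having moved. I did not re-check the cups or the jar, which the arm never went near.

**Two doubts**
- **Left-hand look-alike:** At the end the network placed it about 6 cm from where it was at the start. I think the arm was hiding part of it, because the fingers never went low near it, but I had no pictures left to view and could not confirm that.
- **Fence position:** At the start I measured the fence's inner face about 5 mm beyond its stated position. The rising push force at the fence is what showed contact, not that measurement.

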